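# Draw a short vacuum on the extraction manifold

### The arm

A 6-joint arm with a two-finger parallel gripper is mounted at the origin on the work surface. World frame = base frame: x ahead of the robot, y to its left, z up, the work surface at z = 0. Lengths are in mm, angles in rad, forces in N, time in s.
With the tool pointing down it reaches from about 350 to 1000 mm from the base axis. Payload 7.1 kg.
Tool frame: the origin (TCP) lies on the centre line of the jaws, within the pads' length; the fingertips stand 14 mm ahead of it and the grasp point (between the pads) lies 5 mm behind it; y points along the fingers, x is the direction in which the jaws open and shut, and the axes are right-handed (so a half turn about y gives the same grasp; the last joint's range is limited). The gripper opens to 85 mm and grips with 20 to 120 N. Pads are 22 mm wide; open, the fingers measure 114 mm over their backs; the gripper's body (76 mm by 85 mm) begins 54 mm behind the grasp point. The pads swing forward as they close: fully open they stand 13 mm farther back than shut.
Start: joints at [-1.345, 0.423, 1.63, -0, 1.089, -0.019], TCP at [151.496, -606.345, 245.319] pointing down, gripper open.
Joint ranges: [-3, 3], [-0.9, 2.11], [0.09, 2.58], [-1.31, 4.45], [0.11, 2.69], [-2.54, 2.54]. Speed limits (rad/s): [2.39, 2.39, 3.01, 3.14, 3.14, 3.14].

### API

Orientations are given as a unit quaternion [w, x, y, z].
In Python, from workcell import observe, capture, sign_off gives the robot as it stands. The module is installed in compiled form; this text tells all that it offers.
- The arm moves only by the tool move_arm, never from a script. Its argument "series" is one flat list of numbers, 7 for each row, row after row: the shift along the tool's x, y, z in cm, then the turn, a rotation vector about the tool's x, y, z in degrees, then the opening, from 0 (shut) to 1 (fully open). A call has 1 to 5 rows; each row shifts and turns the commanded pose from where the row before left it, along the tool's axes as they then stand; what a row does not reach is not made up. A row lasts 1/12 s, in which the tool goes at most 41.7 mm and 7.16 degrees, less where a joint would pass 70% of its speed; a pose out of reach is approached as far as the arm can. A call is refused whole if a number of a shift passes 4.17 or a number of a turn 7.16, either way. A call with a gripper value outside its range is refused whole. The fingers move at their own pace and stop on an object; "squeeze" is the grip in N (left out, the last holds). Time passes only in rows, so rows that do not move let the fingers close. It gives the time, the measured TCP pose, the force and the opening at its end, in the units of the state.
- observe(): the state, without advancing time (a new reading comes with each control period).
- capture(name): name is "scene" or "top"; returns a dict with "img" (384x512x3 uint8, blue, green, red), "mtx" (3x3 intrinsics, pixels), "camera_from_world" (4x4, takes a point from world to camera coordinates). Camera axes: x right, y down, z forward; pixel columns grow to the right and rows downward; lengths in mm; the calibration is good to about 2 mm. A picture is of the moment at which its call begins. There is no depth.
- sign_off(): hands the job in, once; it reports no verdict.
The state is a dict: "time_s": time; "joint_pos": joint angles; "joint_vel": joint speeds; "effort": joint torques, N m; "eef_pos": TCP position; "ee_rot": TCP orientation; "force": force on the tool from outside, world axes, zero at the start; "ft_torque": the same for the moment, N m; "finger_gap": opening from 0.0 (shut) to 1.0 (fully open).
Only numpy, scipy, OpenCV 4.12 (cv2) and the standard library are available. Lean on these libraries where they do the work, as an engineer would, in place of code of your own. Each camera call takes 0.05 s, during which the arm holds its last target. There are 200 camera calls.

### The job

Press the manifold's lid down until it is fully home on its collar at both ends, then pull the vacuum station's mushroom knob straight out to its on stop and leave it on for about three seconds. Then push the knob fully back in to vent the manifold; do not knock over or push aside the beaker, tube rack, jar and brown bottle standing close by.

Things in the scene. Friction and masses are not known exactly. Their poses are not given: they have to be found in the camera images.
- manifold: Vacuum manifold, fixed to the bench: clear glass tank 220 x 100 mm with a white collar near its rim and a teal lid 252 x 132 mm. Origin: on the bench under its centre; x across its width to the back (outlet pipe), y along its length, z up. Lid fully home: its skirt rests on the collar all round and its flat top is 143 mm above the bench. Twelve white stopcocks stand on the lid.
- lid_middle (a point): Centre of the lid's flat top. Stopcocks stand in two rows within 65 mm of it along y and rise 34 mm above the top; three in the middle hold cartridges rising 93 mm. The ends beyond are bare and flat. At the start each end rides 5 to 11 mm too high on its rubber gasket; each goes down when pushed with about 7 to 10 N and stays where it is left. The ends move separately.
- lid_end_left (a point): On top of the lid at its +y end (manifold's frame): middle of the bare flat area (132 mm wide, 55 mm long), 98 mm from the lid's centre, 28 mm in from the lid's end edge. 143 mm above the bench when this end is home, higher while it is not.
- lid_end_right (a point): The same at the lid's -y end. 143 mm above the bench when this end is home, higher while it is not.
- station: Vacuum valve station, fixed: beige box 90 x 170 mm, 128 mm high. Origin: on the bench 35 mm in front of its panel; x points level from panel to back, y along the panel. On the panel: the mushroom pull knob (y = -40 mm, 92 mm high) and a small fluted regulator (y = +45 mm, 75 mm high, sticking out 24 mm), which is fixed. A gauge stands on top over the regulator, up to 195 mm high.
- knob_head (a point): Centre of the head of the pale grey mushroom pull knob: a disc 45 mm in diameter, 18 mm thick, on a bright stem 12 mm in diameter, level along the station's x. Knob in: the back of the head is 40 mm off the panel and 34 mm off the nut (28 mm wide) round the stem; this point is 49 mm off the panel. Knob out: 73 mm off.
- pull_knob (a joint): How far the pull knob is out, in m: 0 = fully in (vacuum off, vented), 0.024 = pulled straight out along the station's -x to its on detent, at the stop. It snaps: 8 to 10 N starts it moving and takes it past the middle (0.012), then it springs on to that end by itself; let go before the middle it springs back.
- beaker: Clear glass beaker, radius 34 mm, 90 mm high, loose, not part of the job. Origin: centre of its underside.
- amber_bottle: Brown glass bottle with a white cap, radius 34 mm, 150 mm high, loose, not part of the job. Origin: centre of its underside.
- jar: White screw-cap jar, radius 28 mm, 70 mm high, loose, not part of the job. Origin: centre of its underside.
- tube_rack: Grey rack of test tubes, 60 x 150 mm, 87 mm high, loose, not part of the job. Origin: centre of its underside.

How it is judged:
By the outcome, as a careful person would: the job done as asked, in the order asked, and still so for the second after the job is handed in, with the robot touching nothing.
It also fails if it takes over 64 s, if anything falls off the work surface, if the arm or the gripper's body presses on something with over 40 N, if the wrist force passes 120 N, or if a joint passes its speed limit or range.

## Working session

There is one attempt and no reset: what is moved stays moved. The work goes in short steps, Python scripts to look and compute and a tool call to move; the robot and the scene stay as the last step left them, time stands still between calls to the robot, and variables do not carry over. Pictures are saved under pics/ and viewed, about 8 in all and at most 12, crops included, and the job is handed in when it is done.

Besides the shell and the picture viewer there is one more tool, called after "Call:" as a command line: name --argument value ..., lists and objects as JSON in quotes. move_arm: Moves the arm, as the interface text tells. Its arguments: {"type":"object","properties":{"series":{"type":"array","items":{"type":"number"}},"squeeze":{"type":"number"}},"required":["series"]}

```bash
mkdir -p pics; python3 - <<'E'
from workcell import observe, capture
import cv2,json,numpy as np
for n in("scene","top"):
    c=capture(n);cv2.imwrite(f"pics/{n}0.png",c["img"]);np.savez(f"{n}0.npz",**c)
    print(n,c["mtx"].round(1).tolist(),c["camera_from_world"].round(3).tolist())
print(observe())
E
```

```text
scene [[396.8, 0.0, 260.7], [0.0, 396.8, 196.8], [0.0, 0.0, 1.0]] [[0.803, 0.596, -0.015, -451.26], [0.447, -0.619, -0.645, -175.882], [-0.394, 0.512, -0.764, 1342.548], [0.0, 0.0, 0.0, 1.0]]
top [[363.5, 0.0, 262.9], [0.0, 363.5, 193.6], [0.0, 0.0, 1.0]] [[-0.022, -0.999, -0.031, 32.259], [-0.994, 0.025, -0.108, 559.781], [0.109, 0.028, -0.994, 1035.579], [0.0, 0.0, 0.0, 1.0]]
{'time_s': 0.1, 'joint_pos': array([-1.34500654e+00,  4.23811121e-01,  1.63064464e+00, -2.39185542e-05,
        1.08858655e+00, -1.90341544e-02]), 'joint_vel': array([-6.24114706e-05, -3.76520319e-04, -8.60362957e-04,  1.03547715e-03,
        5.00111384e-05, -2.36522735e-04]), 'effort': array([ 6.25842549e-04, -5.58426154e+01, -2.82445854e+01,  5.21319555e-05,
        2.96152219e-03, -1.79991582e-05]), 'eef_pos': array([ 151.37897109, -605.88267466,  244.58203986]), 'ee_rot': array([ 0.55763128, -0.55699675,  0.43560465, -0.43479945]), 'force': array([0.2814998 , 0.33487058, 0.54361803]), 'ft_torque': array([0.02654475, 0.04343601, 0.00736364]), 'finger_gap': 1.0009052741799973}
```

View pics/scene0.png

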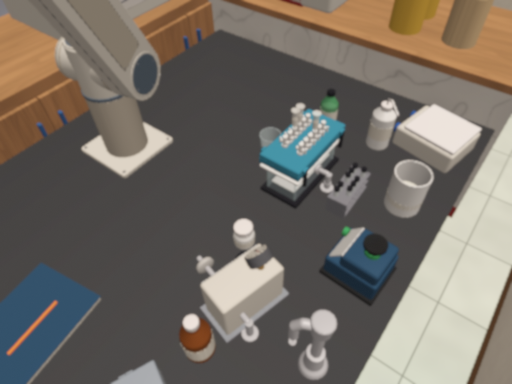

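View pics/top0.png

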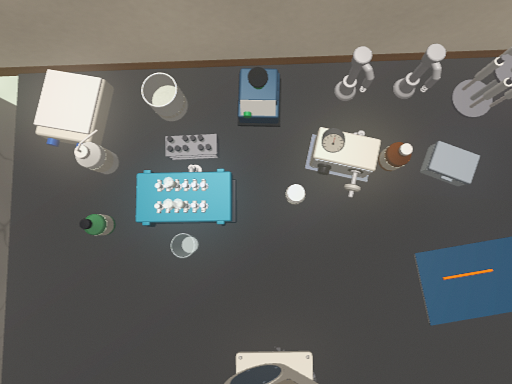

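The top view shows the lid at about (184,197), the knob at (352,187) facing the robot, the jar at (295,193), the bottle at (400,153), the rack at (191,146) and the beaker at (184,245). Next I'll measure these.

```bash
cat > h.py <<'E'
import numpy as np,cv2
def load(n): return dict(np.load(n))
def ray(c,u,v):
    T=c["camera_from_world"];R=T[:3,:3];o=-R.T@T[:3,3]
    d=R.T@np.linalg.inv(c["mtx"])@[u,v,1];return o,d/np.linalg.norm(d)
def onz(c,u,v,z):
    o,d=ray(c,u,v);return o+d*(z-o[2])/d[2]
def tri(c1,p1,c2,p2):
    (a,d),(b,e)=ray(c1,*p1),ray(c2,*p2)
    s=np.linalg.lstsq(np.c_[d,-e],b-a,rcond=None)[0]
    return (a+d*s[0]+b+e*s[1])/2,np.linalg.norm(a+d*s[0]-b-e*s[1])
def proj(c,p):
    q=c["camera_from_world"]@[*p,1];q=c["mtx"]@q[:3];return q[:2]/q[2]
def big(m):
    cs=cv2.findContours(m,cv2.RETR_EXTERNAL,cv2.CHAIN_APPROX_NONE)[0];return max(cs,key=cv2.contourArea)
E
python3 - <<'E'
from h import *
t,s=load("top0.npz"),load("scene0.npz")
for n,c in(("t",t),("s",s)):
    hsv=cv2.cvtColor(c["img"],cv2.COLOR_BGR2HSV)
    m=cv2.inRange(hsv,(88,120,60),(104,255,255))
    m=cv2.morphologyEx(m,cv2.MORPH_CLOSE,np.ones((9,9)))
    m=cv2.morphologyEx(m,cv2.MORPH_OPEN,np.ones((11,11)))
    k=big(m);r=cv2.minAreaRect(k);b=cv2.boxPoints(r);print(n,r,b.round(1).tolist())
    if n=="t":
        for p in b: print(onz(c,*p,150).round(1))
        print("centre",onz(c,*r[0],150).round(1))
im=t["img"][110:210,280:440];a=cv2.resize(im,None,fx=5,fy=5,interpolation=cv2.INTER_CUBIC)
cv2.imwrite("pics/a.png",a)
im=s["img"][205:355,170:300];cv2.imwrite("pics/b.png",cv2.resize(im,None,fx=4,fy=4,interpolation=cv2.INTER_CUBIC))
im=s["img"][90:210,240:400];cv2.imwrite("pics/c.png",cv2.resize(im,None,fx=5,fy=5,interpolation=cv2.INTER_CUBIC))
E
```

```text
t ((469.42022705078125, 280.8184814453125), (73.64170837402344, 96.38578796386719), 80.31121826171875) [[415.70001220703125, 252.60000610351562], [510.70001220703125, 236.39999389648438], [523.0999755859375, 309.0], [428.1000061035156, 325.20001220703125]]
[ 387.6 -367.   150. ]
[ 423.2 -606.1  150. ]
[ 245.2 -619.3  150. ]
[ 209.8 -385.4  150. ]
centre [ 315.5 -494.7  150. ]
s ((28.42705535888672, 323.62823486328125), (72.6636734008789, 128.0102996826172), 39.0938606262207) [[-40.099998474121094, 350.3999938964844], [40.599998474121094, 251.0], [97.0, 296.8999938964844], [16.299999237060547, 396.20001220703125]]
```

View pics/a.png

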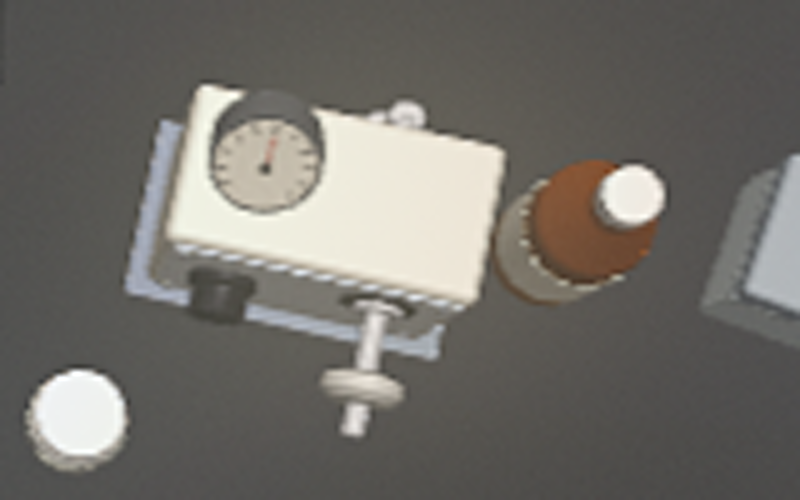

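View pics/b.png

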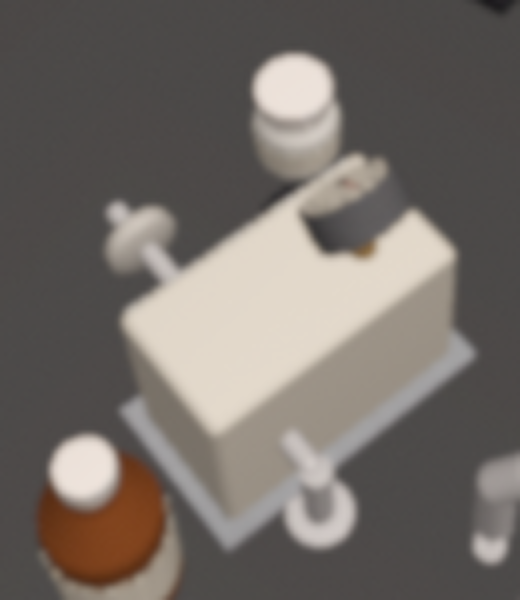

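View pics/c.png

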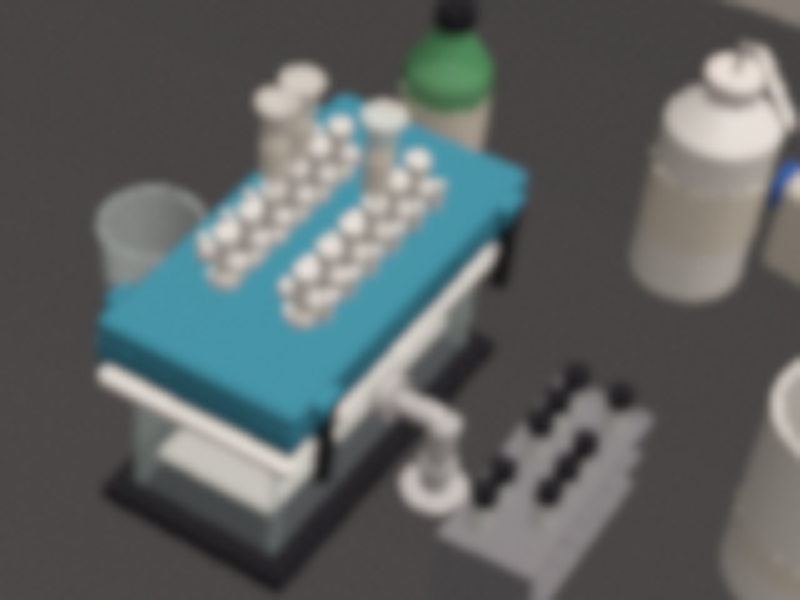

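The closer views show the knob head disc at top pixel (352,187), with a short stub in front of it. The bottle is off the station's -y end. The lid's two short ends are bare.

```bash
python3 - <<'E'
from h import *
from workcell import observe
from scipy.spatial.transform import Rotation as R
t,s=load("top0.npz"),load("scene0.npz")
hsv=cv2.cvtColor(t["img"],cv2.COLOR_BGR2HSV)
m=cv2.inRange(hsv,(88,120,60),(104,255,255));m[:,300:]=0
m=cv2.morphologyEx(m,cv2.MORPH_CLOSE,np.ones((15,15)));m=cv2.morphologyEx(m,cv2.MORPH_OPEN,np.ones((11,11)))
r=cv2.minAreaRect(big(m));b=cv2.boxPoints(r)
P=np.array([onz(t,*p,151)for p in b]);print("lid",r,P.round(0).tolist(),P.mean(0))
# station top corners from crop a (top view), z=128
C=np.array([onz(t,280+x/5,110+y/5,128)for x,y in((200,85),(503,150),(475,303),(168,243))])
print("st",C.round(0).tolist(),C.mean(0).round(1));d=C[1]-C[0]+C[2]-C[3];print("len",np.linalg.norm(d)/2,np.linalg.norm(C[0]-C[3]),"yaw of panel(+y dir)",np.degrees(np.arctan2(-d[1],-d[0])))
d2=C[0]+C[1]-C[2]-C[3];print("x dir ang",np.degrees(np.arctan2(d2[1],d2[0])))
x=d2/np.linalg.norm(d2);y=np.array([-x[1],x[0],0])
K=C.mean(0)-x*(45+49)-y*40;print("knob from box",K.round(1))
print("knob tri",tri(t,(280+362/5,110+387/5),s,(170+140/4,205+240/4)))
print("jar",onz(t,280+78/5,110+417/5,70).round(),"bottle cap",onz(t,280+632/5,110+195/5,150).round(),"beaker",onz(t,184,245,45).round(),)
print(R.from_quat(observe()["ee_rot"][[1,2,3,0]]).as_matrix().round(3))
E
```

```text
lid ((183.30126953125, 196.6902618408203), (49.745201110839844, 95.26858520507812), 89.20427703857422) [[612.0, 352.0, 151.0], [609.0, 99.0, 151.0], [478.0, 99.0, 151.0], [480.0, 348.0, 151.0]] [544.75943457 224.81998343 151.        ]
st [[727.0, -142.0, 128.0], [686.0, -302.0, 128.0], [604.0, -283.0, 128.0], [641.0, -122.0, 128.0]] [ 664.4 -212.1  128. ]
len 165.44039048905145 88.76605173828085 yaw of panel(+y dir) 76.41652798194632
x dir ang -13.276921129317609
knob from box [ 563.8 -229.5  128. ]
knob tri (array([ 566.38949949, -227.87914277,   89.38716318]), np.float64(4.32089152581767))
jar [554. -74.  70.] bottle cap [ 655. -361.  150.] beaker [416. 249.  45.]
[[ 0.242 -0.     0.97 ]
 [-0.97   0.001  0.242]
 [-0.001 -1.     0.   ]]
```

Call:
move_arm --series '[-3.08,0,2.79,0,0,0,0,-3.08,0,2.79,0,0,0,0,-3.08,0,2.79,0,0,0,0,-3.08,0,2.79,0,0,0,0,-3.08,0,2.79,0,0,0,0]' --squeeze 60

```text
time_s: 0.52
eef_pos: [249.8, -421.1, 244.9]
ee_rot: [0.557, -0.557, 0.436, -0.435]
force: [1.5, -1.1, -0.3]
finger_gap: 0.298
```

Call:
move_arm --series '[-3.08,0,2.79,0,0,0,0,-3.08,0,2.79,0,0,0,0,-3.08,0,2.79,0,0,0,0,-3.08,0,2.79,0,0,0,0,-3.08,0,2.79,0,0,0,0]'

```text
time_s: 0.93
eef_pos: [347.8, -238.0, 245.3]
ee_rot: [0.557, -0.557, 0.435, -0.435]
force: [1.6, -1.1, -0.3]
finger_gap: 0.002
```

Call:
move_arm --series '[-3.08,0,2.79,0,0,0,0,-3.08,0,2.79,0,0,0,0,-3.08,0,2.79,0,0,0,0,-3.08,0,2.79,0,0,0,0,-3.08,0,2.79,0,0,0,0]'

```text
time_s: 1.35
eef_pos: [445.9, -54.6, 245.3]
ee_rot: [-0.557, 0.557, -0.435, 0.435]
force: [0.4, -0.7, -0.4]
finger_gap: 0.002
```

Call:
move_arm --series '[-3.08,0,2.79,0,0,0,0,-3.08,0,2.79,0,0,0,0,-3.08,0,2.79,0,0,0,0,-3.08,0,2.79,0,0,0,0,0,0,0,0,0,0,0]'

```text
time_s: 1.77
eef_pos: [527.1, 95.4, 245.5]
ee_rot: [0.559, -0.557, 0.434, -0.434]
force: [-0.1, 0.8, 0.1]
finger_gap: 0.003
```

Call:
move_arm --series '[-2.7,0,2.4,0,0,0,0,0,3.5,0,0,0,0,0,0,3.3,0,0,0,0,0,0,0,0,0,0,0,0]'

```text
time_s: 2.1
eef_pos: [536.6, 121.4, 171.7]
ee_rot: [-0.555, 0.56, -0.437, 0.433]
force: [-1.5, -1.0, -1.1]
finger_gap: 0.003
```

Call:
move_arm --series '[0,0.4,0,0,0,0,0,0,0.3,0,0,0,0,0,0,0.2,0,0,0,0,0,0,0,0,0,0,0,0]'

```text
time_s: 2.43
eef_pos: [541.4, 121.7, 169.5]
ee_rot: [0.558, -0.557, 0.435, -0.436]
force: [-0.4, 0.4, -0.0]
finger_gap: 0.003
```

Call:
move_arm --series '[0,0.2,0,0,0,0,0,0,0,0,0,0,0,0,0,0,0,0,0,0,0]'

```text
time_s: 2.68
eef_pos: [540.9, 121.8, 166.9]
ee_rot: [0.558, -0.557, 0.435, -0.435]
force: [0.8, 0.2, -0.5]
finger_gap: -0.001
```

Call:
move_arm --series '[0,0.2,0,0,0,0,0,0,0,0,0,0,0,0,0,0,0,0,0,0,0]'

```text
time_s: 2.93
eef_pos: [541.1, 121.9, 164.7]
ee_rot: [0.558, -0.557, 0.435, -0.435]
force: [0.1, -1.1, 3.5]
finger_gap: -0.001
```

Call:
move_arm --series '[0,0.2,0,0,0,0,0,0,0,0,0,0,0,0,0,0,0,0,0,0,0]'

```text
time_s: 3.18
eef_pos: [541.1, 121.7, 162.8]
ee_rot: [0.557, -0.557, 0.435, -0.435]
force: [0.4, -1.7, 5.3]
finger_gap: 0.003
```

Call:
move_arm --series '[0,0.2,0,0,0,0,0,0,0,0,0,0,0,0,0,0,0,0,0,0,0]'

```text
time_s: 3.43
eef_pos: [541.1, 121.6, 160.8]
ee_rot: [0.557, -0.557, 0.435, -0.436]
force: [-0.2, -2.0, 5.9]
finger_gap: -0.001
```

Call:
move_arm --series '[0,0.2,0,0,0,0,0,0,0,0,0,0,0,0,0,0,0,0,0,0,0]'

```text
time_s: 3.68
eef_pos: [541.1, 121.4, 158.8]
ee_rot: [0.557, -0.557, 0.435, -0.436]
force: [-1.2, -3.4, 5.7]
finger_gap: -0.002
```

Call:
move_arm --series '[0,0.2,0,0,0,0,0,0,0,0,0,0,0,0,0,0,0,0,0,0,0]'

```text
time_s: 3.93
eef_pos: [541.2, 121.3, 157.1]
ee_rot: [-0.557, 0.557, -0.435, 0.436]
force: [-1.4, -5.2, 8.6]
finger_gap: -0.0
```

Call:
move_arm --series '[0,0.2,0,0,0,0,0,0,0,0,0,0,0,0,0,0,0,0,0,0,0]'

```text
time_s: 4.18
eef_pos: [541.4, 121.3, 156.8]
ee_rot: [0.558, -0.557, 0.434, -0.436]
force: [-6.7, -4.6, 24.4]
finger_gap: -0.0
```

Call:
move_arm --series '[0,-3.5,0,0,0,0,0,0,-3.5,0,0,0,0,0,0,-3.5,0,0,0,0,0,0,-3.5,0,0,0,0,0,0,0,0,0,0,0,0]'

```text
time_s: 4.6
eef_pos: [544.0, 122.6, 301.3]
ee_rot: [0.56, -0.554, 0.433, -0.438]
force: [1.5, 0.0, 0.5]
finger_gap: 0.0
```

Call:
move_arm --series '[-3.86,0,1.04,0,0,0,0,-3.86,0,1.04,0,0,0,0,-3.86,0,1.04,0,0,0,0,-3.86,0,1.04,0,0,0,0,-3.86,0,1.04,0,0,0,0]'

```text
time_s: 5.02
eef_pos: [543.9, 323.5, 293.9]
ee_rot: [-0.557, 0.557, -0.435, 0.435]
force: [1.2, 0.1, 0.5]
finger_gap: -0.0
```

Call:
move_arm --series '[0,0,0,0,0,0,0,0,4,0,0,0,0,0,0,4,0,0,0,0,0,0,3.5,0,0,0,0,0,0,0,0,0,0,0,0]'

```text
time_s: 5.43
eef_pos: [539.9, 319.3, 171.6]
ee_rot: [-0.553, 0.562, -0.437, 0.433]
force: [-2.3, -0.9, 0.0]
finger_gap: -0.001
```

Call:
move_arm --series '[0,0.2,0,0,0,0,0,0,0,0,0,0,0,0,0,0,0,0,0,0,0]'

```text
time_s: 5.68
eef_pos: [545.9, 322.4, 179.9]
ee_rot: [0.559, -0.556, 0.435, -0.436]
force: [-0.3, -0.3, -0.2]
finger_gap: 0.002
```

Call:
move_arm --series '[0,0.4,0,0,0,0,0,0,0.4,0,0,0,0,0,0,0.2,0,0,0,0,0,0,0,0,0,0,0,0,0,0,0,0,0,0,0]'

```text
time_s: 6.1
eef_pos: [544.3, 321.7, 167.4]
ee_rot: [0.557, -0.557, 0.435, -0.435]
force: [0.1, -0.4, -0.0]
finger_gap: 0.001
```

Call:
move_arm --series '[0,0.2,0,0,0,0,0,0,0.2,0,0,0,0,0,0,0,0,0,0,0,0,0,0,0,0,0,0,0]'

```text
time_s: 6.43
eef_pos: [544.6, 322.0, 163.7]
ee_rot: [0.558, -0.557, 0.435, -0.435]
force: [-1.8, 0.1, 3.8]
finger_gap: -0.001
```

Call:
move_arm --series '[0,0.2,0,0,0,0,0,0,0.2,0,0,0,0,0,0,0,0,0,0,0,0,0,0,0,0,0,0,0]'

```text
time_s: 6.77
eef_pos: [544.7, 322.4, 160.0]
ee_rot: [0.558, -0.557, 0.435, -0.435]
force: [-1.0, 2.1, 4.6]
finger_gap: 0.002
```

Call:
move_arm --series '[0,0.2,0,0,0,0,0,0,0,0,0,0,0,0,0,0,0,0,0,0,0]'

```text
time_s: 7.02
eef_pos: [544.7, 322.5, 158.1]
ee_rot: [0.558, -0.557, 0.435, -0.435]
force: [-1.0, 2.9, 7.1]
finger_gap: -0.0
```

Call:
move_arm --series '[0,0.2,0,0,0,0,0,0,0,0,0,0,0,0,0,0,0,0,0,0,0]'

```text
time_s: 7.27
eef_pos: [544.7, 322.6, 156.5]
ee_rot: [0.558, -0.557, 0.435, -0.435]
force: [-3.3, 1.0, 8.7]
finger_gap: 0.002
```

Call:
move_arm --series '[0,0.1,0,0,0,0,0,0,0,0,0,0,0,0,0,0,0,0,0,0,0]'

```text
time_s: 7.52
eef_pos: [544.9, 322.6, 156.4]
ee_rot: [0.558, -0.556, 0.435, -0.435]
force: [-4.9, 0.6, 15.7]
finger_gap: -0.004
```

Call:
move_arm --series '[0,0.1,0,0,0,0,0,0,0,0,0,0,0,0,0,0,0,0,0,0,0]'

```text
time_s: 7.77
eef_pos: [544.9, 322.7, 156.1]
ee_rot: [0.558, -0.556, 0.435, -0.435]
force: [-6.2, -0.5, 20.3]
finger_gap: -0.001
```

Call:
move_arm --series '[0,-3.5,0,0,0,0,0,0,-3.5,0,0,0,0,0,0,-3.5,0,0,0,0,0,0,-3.5,0,0,0,0,0,0,0,0,0,0,0,0]'

```text
time_s: 8.18
eef_pos: [547.4, 323.5, 301.1]
ee_rot: [0.561, -0.553, 0.434, -0.437]
force: [1.5, 0.1, 1.1]
finger_gap: -0.0
```

Call:
move_arm --series '[3.86,0,-1.04,0,0,0,0,3.86,0,-1.04,0,0,0,0,3.86,0,-1.04,0,0,0,0,3.86,0,-1.04,0,0,0,0,3.86,0,-1.04,0,0,0,0]'

```text
time_s: 8.6
eef_pos: [540.1, 120.3, 292.9]
ee_rot: [-0.557, 0.558, -0.435, 0.435]
force: [0.7, -0.7, -0.6]
finger_gap: -0.002
```

Call:
move_arm --series '[0,0,0,0,0,0,0,0,4,0,0,0,0,0,0,4,0,0,0,0,0,0,3.5,0,0,0,0,0,0,0,0,0,0,0,0]'

```text
time_s: 9.02
eef_pos: [536.1, 120.9, 171.8]
ee_rot: [-0.554, 0.56, -0.438, 0.433]
force: [-1.5, -0.2, -1.7]
finger_gap: -0.002
```

Call:
move_arm --series '[0,0.4,0,0,0,0,0,0,0.4,0,0,0,0,0,0,0.2,0,0,0,0,0,0,0,0,0,0,0,0,0,0,0,0,0,0,0]'

```text
time_s: 9.43
eef_pos: [541.6, 122.2, 169.8]
ee_rot: [0.558, -0.557, 0.435, -0.436]
force: [0.3, -0.1, 0.5]
finger_gap: -0.002
```

Call:
move_arm --series '[0,0.4,0,0,0,0,0,0,0.4,0,0,0,0,0,0,0.2,0,0,0,0,0,0,0,0,0,0,0,0,0,0,0,0,0,0,0]'

```text
time_s: 9.85
eef_pos: [540.5, 121.9, 158.1]
ee_rot: [-0.557, 0.557, -0.435, 0.435]
force: [-1.0, -0.8, 0.2]
finger_gap: 0.001
```

Call:
move_arm --series '[0,0.2,0,0,0,0,0,0,0,0,0,0,0,0,0,0,0,0,0,0,0]'

```text
time_s: 10.1
eef_pos: [541.0, 122.0, 157.0]
ee_rot: [0.557, -0.557, 0.435, -0.435]
force: [-1.3, -0.5, 5.9]
finger_gap: 0.001
```

Call:
move_arm --series '[0,0.2,0,0,0,0,0,0,0,0,0,0,0,0,0,0,0,0,0,0,0]'

```text
time_s: 10.35
eef_pos: [541.3, 121.9, 156.6]
ee_rot: [0.558, -0.557, 0.435, -0.436]
force: [-6.7, -1.5, 22.1]
finger_gap: -0.002
```

Call:
move_arm --series '[0,-3.4,0,0,0,0,0.3,0,-3.4,0,0,0,0,0.6,0,-3.4,0,0,0,0,1,3.83,0,-0.68,0,0,0,1,3.83,0,-0.68,0,0,0,1]'

```text
time_s: 10.77
eef_pos: [547.7, 45.0, 259.2]
ee_rot: [0.56, -0.557, 0.433, -0.436]
force: [0.9, -0.4, -0.9]
finger_gap: 0.706
```

Call:
move_arm --series '[3.83,0,-0.68,0,0,0,1,3.83,0,-0.68,0,0,0,1,3.83,0,-0.68,0,0,0,1,3.83,0,-0.68,0,0,0,1,3.83,0,-0.68,0,0,0,1]'

```text
time_s: 11.18
eef_pos: [559.3, -151.7, 256.4]
ee_rot: [0.557, -0.557, 0.435, -0.435]
force: [1.2, -0.4, 0.2]
finger_gap: 0.998
```

Call:
move_arm --series '[3.83,0,-0.68,0,0,0,1,3.83,0,-0.68,0,0,0,1,0,0,0,0,6.85,0,1,0,0,0,0,6.85,0,1,0,0,0,0,6.85,0,1]'

```text
time_s: 11.6
eef_pos: [564.6, -228.5, 255.9]
ee_rot: [0.469, -0.469, 0.53, -0.529]
force: [-0.0, -0.1, 0.0]
finger_gap: 0.998
```

Call:
move_arm --series '[0,0,0,0,6.85,0,1,0,0,0,0,0,0,1,0,0,0,0,0,0,1]'

```text
time_s: 11.85
eef_pos: [564.8, -227.4, 256.2]
ee_rot: [0.439, -0.439, 0.554, -0.554]
force: [0.4, -0.1, -0.3]
finger_gap: 1.0
```

```bash
python3 - <<'E'
from workcell import observe, capture
from h import *
from scipy.spatial.transform import Rotation as R
o=observe();print(o["eef_pos"],o["time_s"],R.from_quat(o["ee_rot"][[1,2,3,0]]).as_matrix().round(3))
t,s=capture("top"),capture("scene");np.savez("t1.npz",**t);np.savez("s1.npz",**s)
a=cv2.resize(t["img"][110:230,280:440],None,fx=4,fy=4,interpolation=cv2.INTER_CUBIC)
b=cv2.resize(s["img"][170:290,170:330],None,fx=4,fy=4,interpolation=cv2.INTER_CUBIC)
cv2.imwrite("pics/d.png",cv2.resize(np.vstack([a,b]),None,fx=.6,fy=.6))
cv2.imwrite("pics/d.png",cv2.resize(np.hstack([a,b]),(800,300)))
E
```

```text
[ 564.81231335 -227.39679817  256.20795772] 11.85 [[-0.228 -0.     0.974]
 [-0.974  0.    -0.228]
 [-0.    -1.    -0.   ]]
```

View pics/d.png

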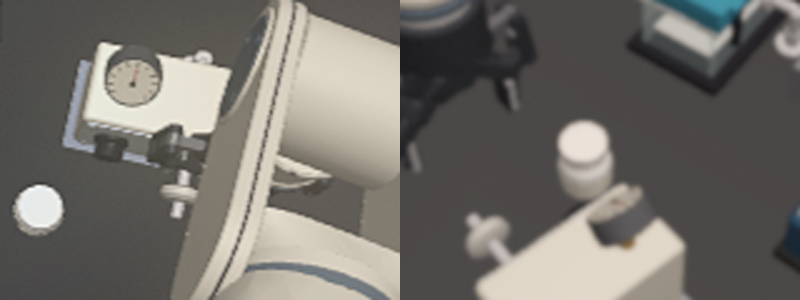

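Call:
move_arm --series '[0,4,0,0,0,0,1,0,4,0,0,0,0,1,0,3.5,0,0,0,0,1,0,2.5,0,0,0,0,1,0,1.5,0,0,0,0,1]'

```text
time_s: 12.37
eef_pos: [563.1, -226.4, 97.9]
ee_rot: [0.438, -0.44, 0.556, -0.553]
force: [-0.5, -0.1, 0.5]
finger_gap: 0.998
```

Call:
move_arm --series '[0,1,0,0,0,0,1,0,0.7,0,0,0,0,1,0,0,0,0,0,0,1,0,0,0,0,0,0,1]'

```text
time_s: 12.7
eef_pos: [565.4, -227.5, 84.9]
ee_rot: [-0.439, 0.438, -0.554, 0.555]
force: [-1.8, 0.5, 0.1]
finger_gap: 1.001
```

```bash
python3 - <<'E'
from workcell import observe, capture
from h import *
print(observe()["eef_pos"])
s=capture("scene")
b=cv2.resize(s["img"][210:310,140:273],None,fx=6,fy=6,interpolation=cv2.INTER_CUBIC)
cv2.imwrite("pics/e.png",b)
E
```

```text
[ 565.38050337 -227.51368921   84.93000753]
```

View pics/e.png

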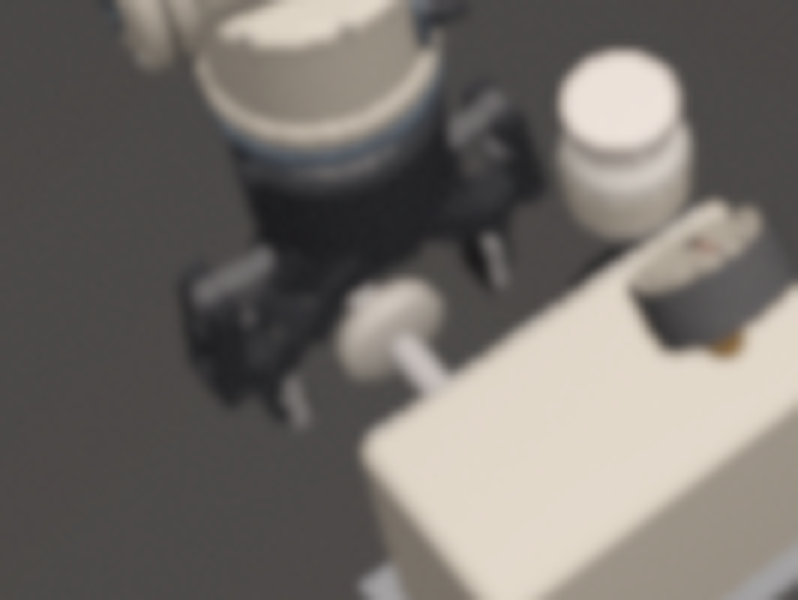

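The head sits midway between the fingertips: disc at (390,328), fingertip midpoint about (393,335). I'll close on it.

Call:
move_arm --series '[0,0,0,0,0,0,0.6,0,0,0,0,0,0,0.5,0,0,0,0,0,0,0.3,0,0,0,0,0,0,0.3,0,0,0,0,0,0,0.3]' --squeeze 50

```text
time_s: 13.17
eef_pos: [565.3, -227.1, 85.5]
ee_rot: [-0.439, 0.438, -0.555, 0.555]
force: [-1.6, 2.4, 7.2]
finger_gap: 0.495
```

Call:
move_arm --series '[0,0,-0.3,0,0,0,0.3,0,0,-0.3,0,0,0,0.3,0,0,0,0,0,0,0.3]'

```text
time_s: 13.42
eef_pos: [561.3, -226.2, 85.5]
ee_rot: [-0.44, 0.437, -0.553, 0.556]
force: [5.4, 1.9, -0.0]
finger_gap: 0.495
```

Call:
move_arm --series '[0,0,-0.4,0,0,0,0.3,0,0,-0.4,0,0,0,0.3,0,0,0,0,0,0,0.3]'

```text
time_s: 13.67
eef_pos: [551.9, -223.8, 85.5]
ee_rot: [-0.439, 0.438, -0.554, 0.555]
force: [1.0, 3.6, 7.7]
finger_gap: 0.495
```

Call:
move_arm --series '[0,0,-0.4,0,0,0,0.3,0,0,-0.4,0,0,0,0.3,0,0,0,0,0,0,0.3]'

```text
time_s: 13.92
eef_pos: [542.2, -221.3, 85.4]
ee_rot: [0.438, -0.439, 0.556, -0.554]
force: [-5.8, 6.2, 13.2]
finger_gap: 0.496
```

Call:
move_arm --series '[0,0,-0.2,0,0,0,0.3,0,0,0,0,0,0,0.3,0,0,0,0,0,0,0.3]'

```text
time_s: 14.17
eef_pos: [542.0, -221.3, 85.4]
ee_rot: [-0.439, 0.438, -0.555, 0.555]
force: [0.2, 4.8, 9.4]
finger_gap: 0.496
```

Call:
move_arm --series '[0,0,-0.2,0,0,0,0.3,0,0,0,0,0,0,0.3,0,0,0,0,0,0,0.3]'

```text
time_s: 14.42
eef_pos: [541.9, -221.3, 85.5]
ee_rot: [-0.44, 0.437, -0.554, 0.556]
force: [5.9, 4.6, 3.4]
finger_gap: 0.49
```

Call:
move_arm --series '[0,0,0,0,0,0,0.6,0,0,0,0,0,0,0.8,0,0,0,0,0,0,0.8,0,0,0,0,0,0,0.8,0,0,0,0,0,0,0.8]'

```text
time_s: 14.83
eef_pos: [539.2, -221.4, 84.1]
ee_rot: [0.438, -0.438, 0.555, -0.555]
force: [-0.7, -0.0, 0.7]
finger_gap: 0.801
```

```bash
python3 - <<'E'
from workcell import observe, capture
from h import *
print(observe()["eef_pos"])
s=capture("scene")
b=cv2.resize(s["img"][210:310,140:273],None,fx=6,fy=6,interpolation=cv2.INTER_CUBIC)
cv2.imwrite("pics/f.png",b)
E
```

```text
[ 539.20097334 -221.38425971   84.14630698]
```

View pics/f.png

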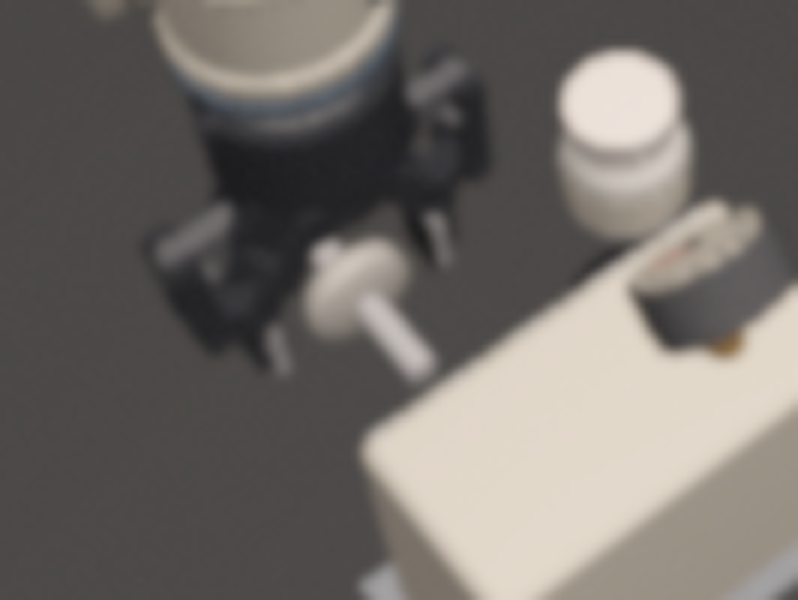

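The knob is out: the disc moved from (390,328) to (357,288), and the gauge needle moved too. It has been on since about 13.9 s, so I'll wait, then grip it again and push.

Call:
move_arm --series '[0,0,0.25,0,0,0,0.8,0,0,0,0,0,0,0.8,0,0,0,0,0,0,0.8,0,0,0,0,0,0,0.8,0,0,0,0,0,0,0.8]'

```text
time_s: 15.3
eef_pos: [542.0, -221.9, 84.3]
ee_rot: [0.438, -0.438, 0.555, -0.555]
force: [0.1, 0.4, -0.5]
finger_gap: 0.801
```

Call:
move_arm --series '[0,0,0,0,0,0,0.8,0,0,0,0,0,0,0.8,0,0,0,0,0,0,0.8,0,0,0,0,0,0,0.8,0,0,0,0,0,0,0.8]'

```text
time_s: 15.72
eef_pos: [542.0, -221.9, 84.3]
ee_rot: [0.438, -0.438, 0.555, -0.555]
force: [-0.5, 0.4, 0.1]
finger_gap: 0.799
```

Call:
move_arm --series '[0,0,0,0,0,0,0.8,0,0,0,0,0,0,0.8,0,0,0,0,0,0,0.8,0,0,0,0,0,0,0.8,0,0,0,0,0,0,0.5]'

```text
time_s: 16.13
eef_pos: [542.0, -221.9, 84.3]
ee_rot: [0.438, -0.438, 0.555, -0.555]
force: [-0.7, 0.4, -0.1]
finger_gap: 0.673
```

Call:
move_arm --series '[0,0,0,0,0,0,0.3,0,0,0,0,0,0,0.3,0,0,0,0,0,0,0.3,0,0,0,0,0,0,0.3]'

```text
time_s: 16.47
eef_pos: [542.1, -221.3, 84.8]
ee_rot: [0.438, -0.438, 0.555, -0.555]
force: [-0.0, 4.0, 5.7]
finger_gap: 0.496
```

Call:
move_arm --series '[0,0,0.5,0,0,0,0.3,0,0,0.5,0,0,0,0.3,0,0,0.4,0,0,0,0.3,0,0,0.4,0,0,0,0.3,0,0,0,0,0,0,0.3]'

```text
time_s: 16.88
eef_pos: [561.8, -226.3, 84.8]
ee_rot: [-0.439, 0.437, -0.554, 0.556]
force: [6.6, 2.5, 0.7]
finger_gap: 0.492
```

Call:
move_arm --series '[0,0,0.3,0,0,0,0.3,0,0,0.3,0,0,0,0.3,0,0,0.2,0,0,0,0.3,0,0,0,0,0,0,0.3,0,0,0,0,0,0,0.3]'

```text
time_s: 17.3
eef_pos: [565.5, -227.2, 84.7]
ee_rot: [0.438, -0.439, 0.556, -0.553]
force: [-8.0, 5.0, 13.0]
finger_gap: 0.494
```

Call:
move_arm --series '[0,0,0,0,0,0,0.7,0,0,0,0,0,0,1,0,0,0,0,0,0,1,0,0,0,0,0,0,1,0,0,0,0,0,0,1]'

```text
time_s: 17.72
eef_pos: [567.3, -228.1, 84.1]
ee_rot: [0.438, -0.438, 0.555, -0.555]
force: [-0.6, 0.3, -0.4]
finger_gap: 1.001
```

Call:
move_arm --series '[0,-2,0,0,0,0,1,0,-4,0,0,0,0,1,0,-4,0,0,0,0,1,0,-4,0,0,0,0,1,0,-4,0,0,0,0,1]'

```text
time_s: 18.13
eef_pos: [567.0, -227.9, 266.0]
ee_rot: [0.438, -0.438, 0.555, -0.555]
force: [0.4, -0.5, -1.1]
finger_gap: 1.002
```

Call:
move_arm --series '[0,0,-4,0,0,0,1,0,0,-4,0,0,0,1,0,0,-4,0,0,0,1,0,0,0,0,0,0,1,0,0,0,0,0,0,1]'

```text
time_s: 18.55
eef_pos: [448.8, -199.7, 264.5]
ee_rot: [0.438, -0.438, 0.555, -0.555]
force: [0.8, -0.6, 0.4]
finger_gap: 0.998
```

```bash
python3 - <<'E'
from workcell import observe, capture
from h import *
o=observe();print(o["eef_pos"],o["force"],o["time_s"])
s=capture("scene");s0=load("scene0.npz")
cv2.imwrite("pics/g.png",np.hstack([cv2.resize(i["img"][80:380,150:420],(400,444),interpolation=cv2.INTER_CUBIC) for i in(s0,s)]))
E
```

```text
[ 448.79249267 -199.70571328  264.46840921] [ 0.82650156 -0.56249708  0.42833552] 18.55
```

View pics/g.png

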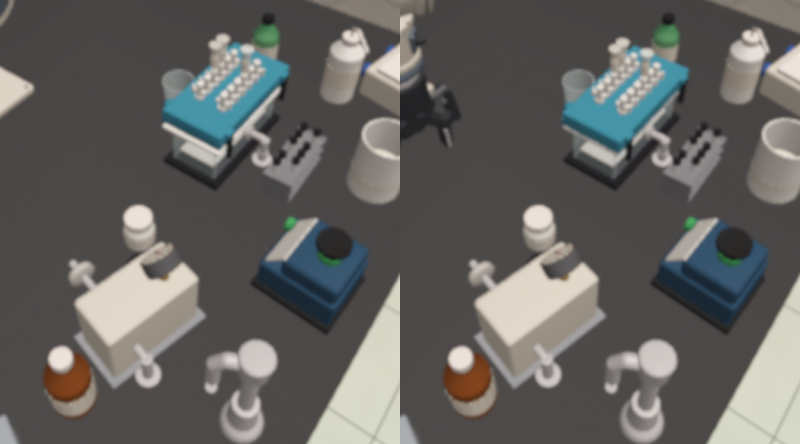

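The before and after pictures match. The lid now sits on its collar, the knob is back in at (81,273), and the jar, bottle, beaker and rack haven't moved. I'll hand it in.

```bash
python3 -c "
from workcell import sign_off;print(sign_off())"
```

```text
the job is handed in; nothing more can be done
None
```

The job is done and handed in at about 18.6 s of the 64 s allowed; sign-off gives no verdict.

- **Lid:** I pressed both ends down to the hard stop, with the fingertips at about 142–143 mm and 20–24 N on each. I pressed the right end again after the left one, and it was still home.
- **Knob out:** I gripped the head by its rim and pulled it 24 mm straight out to its stop. A further 2 mm pull did not move it. A picture with the gripper open showed it staying out, with the gauge needle moved. It stayed on for about 2.8 s.
- **Knob in:** I pushed it back to where it started. The gripper ended within about 0.3 mm of its starting position, pressing against the stop.
- **Final check:** The last scene picture shows the knob in, the lid on its collar, and the beaker, rack, jar and bottle where they were. The arm was clear of everything. This was judged by eye rather than measured, and no check failed.
- **Disagreements:** The two estimates of the knob's position differed by about 3 mm. The grip closed to about 42 mm on the 45 mm head, probably slightly off-centre, and it did not slip during the pull or the push.

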